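Pull the big T-handle hex key for a customer's order

TASK

At the hardware counter, pull the big T-handle hex key (the one with the longer crossbar) straight up out of its stand and put it, hex end down, in the empty wide-mouthed order cup. Lower it in until its tip is near the bottom before letting go, so that it is not dropped; it may then lean on the rim. Leave the small T-handle key and the screwdriver standing in their stands.

Things in the scene. Friction and masses are not known exactly. Their poses are not given: they have to be found in the camera images.
- big_key_grip (a point): The big T-handle hex key: steel shaft 10 mm thick under a black crossbar 95 mm long, 16 mm wide, 18 mm high; 158 mm tall, about 140 g. It stands hex end down at any yaw in its stand, leaning up to 6 degrees. This point is the crossbar's centre (grip it here across its 16 mm width); x runs along the crossbar, z up the shaft, whose lower end is 149 mm below this point.
- big_key_tip (a point): The lower end of the big key's shaft, on its axis (same axes as the crossbar's point). At first it rests on the floor, 8 mm above the counter, of the key's fixed dark steel stand: 50 mm wide (80 mm at its foot), 70 mm high, with a round bore 16 mm wide and 62 mm deep.
- order_cup_floor (a point): The empty order cup: a round bright thin-walled steel cup fixed to the counter, mouth 44 mm wide inside, 50 mm outside, 100 mm high (72 mm wide at its foot). This point is the centre of its inner floor, 5 mm above the counter; the rim is 95 mm above this point. z points up.
- small_key_grip (a point): The small T-handle hex key, to be left alone: crossbar 55 mm long and 12 mm wide, 111 mm tall, its top 119 mm above the counter in a like stand. This point is the centre of its crossbar.
- driver_grip (a point): The screwdriver, to be left alone: round black handle 30 mm thick, 150 mm tall, standing blade down in a like stand, its top 158 mm above the counter. This point is on the axis of its handle, 30 mm below its top.
Mind the look-alikes: they are no part of the job. What is shaped like the part that bears order_cup_floor but green or red is not meant.

How it is judged:
By the outcome, as a careful person would: the job done as asked, in the order asked, and still so for the second after the job is handed in, with the robot touching nothing.
It also fails if it takes over 38 s, if anything falls off the work surface, if the arm or the gripper's body presses on something with over 40 N, if the wrist force passes 120 N, or if a joint passes its speed limit or range.

ROBOT

A 6-joint arm with a two-finger parallel gripper is mounted at the origin on the work surface. World frame = base frame: x ahead of the robot, y to its left, z up, the work surface at z = 0. Lengths are in m, angles in rad, forces in N, time in s.
With the tool pointing down it reaches from about 0.35 to 0.975 m from the base axis. Payload 4.9 kg.
Tool frame: the origin (TCP) lies midway between the tips of the shut fingers; the grasp point (between the pads) lies 19 mm behind it (manip.pinch_z is the distance from the TCP to the grasp point, in m); z points along the fingers, y is the direction in which the jaws open and shut (so a half turn about z gives the same grasp; the last joint's range is limited). The gripper opens to 85 mm and grips with 20 to 120 N. Pads are 22 mm wide; open, the fingers measure 114 mm over their backs; the gripper's body (76 mm by 85 mm) begins 54 mm behind the grasp point. The pads swing forward as they close: fully open they stand 13 mm farther back than shut.
Start: joints at [1.142, 0.053, 1.613, -0, 1.476, -0.119], TCP at [0.191, 0.595, 0.231] pointing down, gripper open.
Joint ranges: [-3.01, 3.01], [-1.01, 2.22], [0.06, 2.58], [-1.02, 4.17], [0.09, 2.62], [-3.14, 3.14]. Speed limits (rad/s): [2.57, 2.57, 3.14, 3.14, 3.14, 3.14].

INTERFACE

Orientations are given as a unit quaternion [w, x, y, z].
In Python, from plant import manip gives the robot as it stands.
- The arm moves only by the tool drive_tool, never from a script. Its argument "commands" is text: rows parted by semicolons, each of 5 numbers parted by spaces: the finger opening in mm, from 0 to 85.4, then the shift along the tool's x, y, z in units of 30 mm (1.0 is 30 mm), then the turn about the tool's z in degrees. A call has exactly 8 rows; each row shifts and turns the commanded pose from where the row before left it, along the tool's axes as they then stand; what a row does not reach is not made up. A row lasts 1/8 s, in which the tool goes at most 62.5 mm and 10.7 degrees, less where a joint would pass 70% of its speed; a pose out of reach is approached as far as the arm can. A call is refused whole if a number of a shift passes 1 or a number of a turn 10.7, either way. A call with a gripper value outside its range is refused whole. The fingers move at their own pace and stop on an object; the grip force is fixed at half the most. Time passes only in rows, so rows that do not move let the fingers close, or fill a call up. It gives the time, the measured TCP pose, the force and the opening at its end, in the units of the state.
- manip.state(): the state, without advancing time (a new reading comes with each control period).
- manip.grab_frame(name): name is "scene" or "top"; returns the picture (420x560x3 uint8, red, green, blue); there is no depth.
- manip.camera_params(name): a dict with "fx", "fy", "cx", "cy" (pixels), "xyz" and "orientation" of the camera in the world. Camera axes: x right, y down, z forward; pixel columns grow to the right and rows downward; lengths in m; the calibration is good to about 2 mm. A picture is of the moment at which its call begins. camera_params takes no time and is no camera call.
- manip.job_done(): hands the job in, once; it reports no verdict.
The state is a dict: "time": time; "joint_pos": joint angles; "joint_vel": joint speeds; "joint_efforts": joint torques, N m; "tool_pos": TCP position; "tool_rot": TCP orientation; "contact_force": force on the tool from outside, world axes, zero at the start; "ft_torque": the same for the moment, N m; "gripper_width": opening from 0.0 (shut) to 1.0 (fully open).
Only numpy, scipy, OpenCV 4.12 (cv2) and the standard library are available. Lean on these libraries where they do the work, as an engineer would, in place of code of your own. Each camera call takes 0.05 s, during which the arm holds its last target. There are 200 camera calls.

## Working session

There is one attempt and no reset: what is moved stays moved. The work goes in short steps, Python scripts to look and compute and a tool call to move; the robot and the scene stay as the last step left them, time stands still between calls to the robot, and variables do not carry over. Pictures are saved under pics/ and viewed, about 8 in all and at most 12, crops included, and the job is handed in when it is done.

Besides the shell and the picture viewer there is one more tool, called by a JSON object that holds its "name" and its "arguments", one argument or row to a line. drive_tool: Moves the arm, as the interface text tells. Its arguments: {"type":"object","properties":{"commands":{"type":"string"}},"required":["commands"]}

```bash
mkdir -p pics
cat > h.py <<'E'
import numpy as np, cv2
from plant import manip
from scipy.spatial.transform import Rotation as R
def grab(n,f):
    im=manip.grab_frame(n); cv2.imwrite(f'pics/{f}.png',im[:,:,::-1]); return im
def cam(n):
    p=manip.camera_params(n); w,x,y,z=p['orientation']
    return p,R.from_quat([x,y,z,w]).as_matrix(),np.array(p['xyz'])
def ray(n,u,v):
    p,M,o=cam(n); d=M@np.array([(u-p['cx'])/p['fx'],(v-p['cy'])/p['fy'],1]); return o,d/np.linalg.norm(d)
def plane(n,u,v,z):
    o,d=ray(n,u,v); return o+d*(z-o[2])/d[2]
def proj(n,X):
    p,M,o=cam(n); c=M.T@(np.array(X)-o); return np.array([p['fx']*c[0]/c[2]+p['cx'],p['fy']*c[1]/c[2]+p['cy']])
def tri(a,b):
    (o1,d1),(o2,d2)=ray(*a),ray(*b)
    s=np.linalg.lstsq(np.c_[d1,-d2],o2-o1,rcond=None)[0]; p,q=o1+s[0]*d1,o2+s[1]*d2
    return (p+q)/2,np.linalg.norm(p-q)
E
python3 - <<'E'
from h import *
for n in('scene','top'):
    grab(n,n+'0'); print(n,manip.camera_params(n))
s=manip.state();print(s['time'],s['tool_pos'],s['tool_rot'],manip.pinch_z)
E
```

```text
scene {'fx': 397.8869044839364, 'fy': 397.8869044839364, 'cx': 281.5027388975864, 'cy': 208.52771744724734, 'xyz': array([ 0.87118764, -0.5987429 ,  0.61597717]), 'orientation': array([-0.42996296,  0.87261239,  0.20807666, -0.10189982])}
top {'fx': 383.50102632281016, 'fy': 383.50102632281016, 'cx': 285.9457765810399, 'cy': 212.32905749332505, 'xyz': array([ 0.5225952 , -0.05106035,  0.86756561]), 'orientation': array([ 0.02960909, -0.70661079,  0.70675299, -0.01801985])}
0.1 [0.19030022 0.59472332 0.23016452] [-2.63929177e-04  1.54281829e-01  9.88026437e-01 -8.98280282e-04] 0.0187
```

View pics/scene0.png

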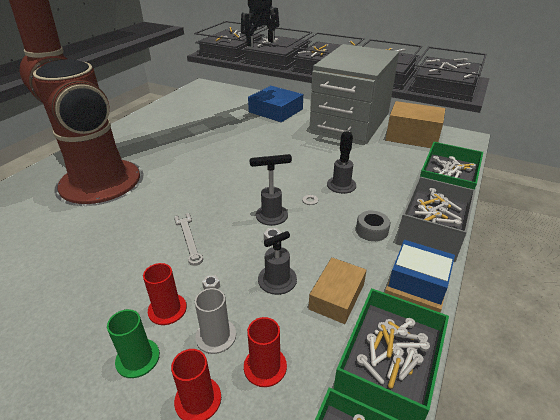

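View pics/top0.png

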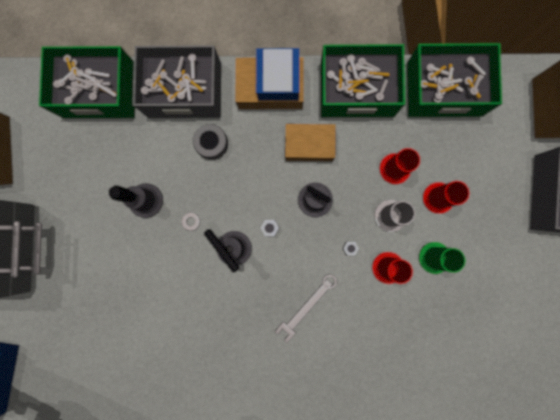

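Scene view: big key crossbar at (271,161) with the small key (277,239) and screwdriver (346,148) as look-alikes. The steel cup is at (212,318), with green at (128,340) and red at (163,293), (193,382), (265,350). In the top view the big key is at (222,250), the small key at (318,193), the driver at (122,193) and the steel cup at (397,213). I choose the long crossbar and the steel cup, and check both in a close crop.

Run:
```python
import cv2,numpy as np
s=cv2.imread('pics/scene0.png');t=cv2.imread('pics/top0.png')
def c(im,u,v,w,h): return cv2.resize(im[v:v+h,u:u+w],(400,300),interpolation=cv2.INTER_CUBIC)
o=np.vstack([np.hstack([c(s,230,145,100,75),c(t,190,215,80,60)]),np.hstack([c(s,165,280,100,75),c(t,360,180,80,60)])])
cv2.imwrite('pics/crop0.png',o)
```

```text
(no output)
```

View pics/crop0.png

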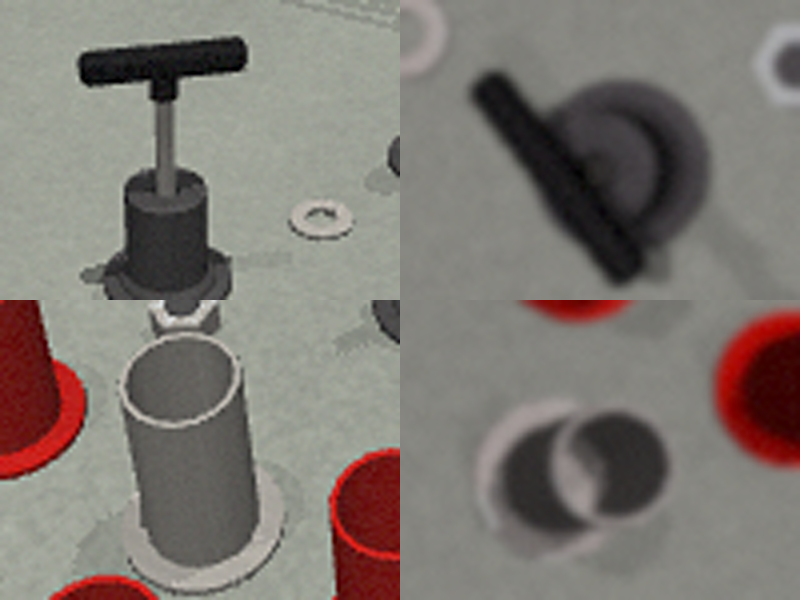

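The crop shows the long crossbar ((250,161)–(292,158) in the scene view, (207,232)–(235,269) in top) and the bright steel cup, with its rim at scene (210,300) and top (402,213). The choice is right, so I triangulate.

Run:
```python
from h import *
s=cv2.imread('pics/scene0.png');t=cv2.imread('pics/top0.png')
# crossbar by black mask
def bar(im,x0,y0,x1,y1,th):
    m=np.zeros(im.shape[:2],np.uint8); m[y0:y1,x0:x1]=(im[y0:y1,x0:x1].max(2)<th)
    c=max(cv2.findContours(m,0,2)[0],key=cv2.contourArea); (cx,cy),(w,h),a=cv2.minAreaRect(c)
    b=cv2.boxPoints(((cx,cy),(w,h),a)); print('rect',(cx,cy),(w,h),a)
    e=[(b[i]+b[(i+1)%4])/2 for i in range(4)]; L=[np.linalg.norm(b[i]-b[(i+1)%4]) for i in range(4)]
    i=int(np.argmin(L)); return sorted([e[i],e[(i+2)%4]],key=lambda p:p[0])
bs=bar(s,240,150,300,168,45); bt=bar(t,195,225,245,275,38)
print(bs,bt)
for a in(0,1):
    for b in(0,1): print(a,b,tri(('scene',*bs[a]),('top',*bt[b])))
print('mid',tri(('scene',270.75,160),('top',221.4,250.4)))
print('cup',tri(('scene',210.25,300),('top',402.2,213.2)),plane('scene',210.25,300,.1),plane('top',402.2,213.2,.1))
print('shaft at bore',plane('scene',271.3,193.5,.07),'stand',plane('top',229.4,248,.07))
print('small',tri(('scene',277,239),('top',318,193)),'drv top',tri(('scene',346,136),('top',118,192)))
```

```text
rect (270.20001220703125, 161.60000610351562) (11.282281875610352, 40.67310333251953) 84.5596694946289
rect (228.70761108398438, 244.98597717285156) (48.25495147705078, 25.876359939575195) 55.17551040649414
[array([249.95506, 163.52809], dtype=float32), array([290.44495, 159.67192], dtype=float32)] [array([214.92926, 225.17961], dtype=float32), array([242.48596, 264.79236], dtype=float32)]
0 0 (array([0.51063474, 0.06112769, 0.1739286 ]), np.float64(0.08948745081573915))
0 1 (array([0.47338606, 0.03928335, 0.16422322]), np.float64(0.0018239374874886255))
1 0 (array([0.54611211, 0.09055957, 0.16634627]), np.float64(0.0006345860804946519))
1 1 (array([0.51418127, 0.05633498, 0.17696441]), np.float64(0.08634778436903466))
mid (array([0.5008892 , 0.0801674 , 0.15874354]), np.float64(0.0018515760857737557))
cup (array([ 0.57352911, -0.27055528,  0.09763356]), np.float64(0.002226155745858855)) [ 0.57586244 -0.27150286  0.1       ] [ 0.57247361 -0.27054324  0.1       ]
shaft at bore [0.50374011 0.07663875 0.07      ] stand [0.50225787 0.07944809 0.07      ]
small (array([ 0.61166213, -0.10211714,  0.11268868]), np.float64(0.0002966309861436294)) drv top (array([0.60971754, 0.27798836, 0.15287133]), np.float64(0.00039533890947942007))
```

```bash
cat >> h.py <<'E'
def tool():
    s=manip.state(); w,x,y,z=s['tool_rot']; return np.array(s['tool_pos']),R.from_quat([x,y,z,w]).as_matrix(),s
def delta(t):
    p,M,s=tool(); d=M.T@(np.array(t)-p)/.03; print('t',s['time'],'pos',p.round(4),'units',d.round(3),'n',np.abs(d).max());
E
python3 - <<'E'
from h import *
t=cv2.imread('pics/top0.png')
m=np.zeros(t.shape[:2],np.uint8); m[225:275,200:242]=t[225:275,200:242].max(2)<28
c=max(cv2.findContours(m,0,2)[0],key=cv2.contourArea);print(cv2.minAreaRect(c))
a,b=plane('top',207.4,232.2,.160),plane('top',235.4,269,.160)
d=a-b; print(a,b,np.linalg.norm(d),'yaw',np.degrees(np.arctan2(d[1],d[0])),'mid',(a+b)/2)
p,M,s=tool(); print(M.round(3)); u=d/np.linalg.norm(d)
# tool x should be parallel to bar
l=M.T@u; print('turn about tool z',np.degrees(np.arctan2(l[1],l[0])), 'j',s['joint_pos'])
for q in [(12,200),(36,205),(40,290),(0,300)]: print(plane('top',*q,.2))
delta([.501,.080,.25])
E
```

```text
((222.0675506591797, 249.09457397460938), (46.49905776977539, 8.834821701049805), 54.46232223510742)
[0.5336227  0.10580728 0.16      ] [0.46617702 0.05328675 0.16      ] 0.08548290368639082 yaw 37.90820004467321 mid [0.49989986 0.07954701 0.16      ]
[[-0.952  0.305 -0.001]
 [ 0.305  0.952 -0.002]
 [ 0.    -0.002 -1.   ]]
turn about tool z 124.34153845734751 j [ 1.14199027e+00  5.32926042e-02  1.61419074e+00  2.23233294e-05
  1.47598168e+00 -1.19006980e-01]
[0.58987492 0.44471824 0.2       ]
[0.58094946 0.4013871  0.2       ]
[0.43255334 0.38771864 0.2       ]
[0.41517874 0.45727731 0.2       ]
t 0.1 pos [0.1903 0.5947 0.2302] units [-15.094 -13.184  -0.64 ] n 15.094241406172172
```

{"name": "drive_tool", "arguments": {
  "commands": "85 -0.25 -0.8 -0.15 0;85 -0.25 -0.8 -0.15 0;85 -0.25 -0.8 -0.15 0;85 -0.25 -0.8 -0.15 0;85 -0.25 -0.8 -0.15 0;85 -0.25 -0.8 -0.15 0;85 -0.25 -0.8 -0.15 0;85 -0.25 -0.8 -0.15 0"
}}

```text
time: 1.1
tool_pos: [0.1889, 0.393, 0.2669]
tool_rot: [-0.0, 0.154, 0.988, -0.0]
contact_force: [0.2, -0.3, -0.2]
gripper_width: 0.993
```

{"name": "drive_tool", "arguments": {
  "commands": "85 -0.9 -0.47 0 0;85 -0.9 -0.47 0 0;85 -0.9 -0.47 0 0;85 -0.9 -0.47 0 0;85 -0.9 -0.47 0 0;85 -0.9 -0.47 0 0;85 -0.9 -0.47 0 0;85 -0.9 -0.47 0 0"
}}

```text
time: 2.1
tool_pos: [0.3608, 0.2199, 0.2668]
tool_rot: [-0.0, 0.154, 0.988, -0.0]
contact_force: [0.2, -0.5, 0.5]
gripper_width: 0.994
```

{"name": "drive_tool", "arguments": {
  "commands": "85 -0.9 -0.47 0 0;85 -0.9 -0.47 0 0;85 -0.9 -0.47 0 0;85 -0.9 -0.47 0 0;85 -0.9 -0.47 0 0;85 -0.9 -0.47 0 0;85 0 0 0 0;85 0 0 0 0"
}}

```text
time: 3.1
tool_pos: [0.4885, 0.0911, 0.2668]
tool_rot: [-0.001, 0.154, 0.988, 0.0]
contact_force: [-0.5, 0.3, -0.2]
gripper_width: 0.997
```

{"name": "drive_tool", "arguments": {
  "commands": "85 0 0 0 -9.1;85 0 0 0 -9.1;85 0 0 0 -9.1;85 0 0 0 -9.1;85 0 0 0 -9.1;85 0 0 0 -9.1;85 0 0 0 0;85 0 0 0 0"
}}

```text
time: 4.1
tool_pos: [0.4886, 0.0913, 0.2673]
tool_rot: [0.0, -0.315, 0.949, 0.0]
contact_force: [0.8, 0.0, -0.6]
gripper_width: 0.994
```

Run:
```python
from h import *
s=grab('scene','scene1'); t=grab('top','top1')
p,M,st=tool(); delta([.501,.080,.20]); print('x yaw',np.degrees(np.arctan2(M[1,0],M[0,0])),st['joint_pos'],st['contact_force'])
c=lambda im,u,v,w,h: cv2.resize(im[v:v+h,u:u+w],(400,600),interpolation=cv2.INTER_CUBIC)
cv2.imwrite('pics/crop1.png',np.hstack([c(s,220,60,100,150),c(t,180,190,100,150)])[:,:,::-1])
print(proj('scene',p),proj('top',p))
```

```text
t 4.2 pos [0.4888 0.0911 0.2673] units [-0.104 -0.541  2.244] n 2.2438378156214758
x yaw -143.1994712610194 [ 3.44694401e-02 -2.78949706e-01  1.85861036e+00  4.56416336e-05
  1.56188087e+00 -2.17861769e+00] [-0.71381637  1.16698829 -0.29898961]
[266.8834471 111.5923592] [201.20441718 259.87559956]
```

View pics/crop1.png

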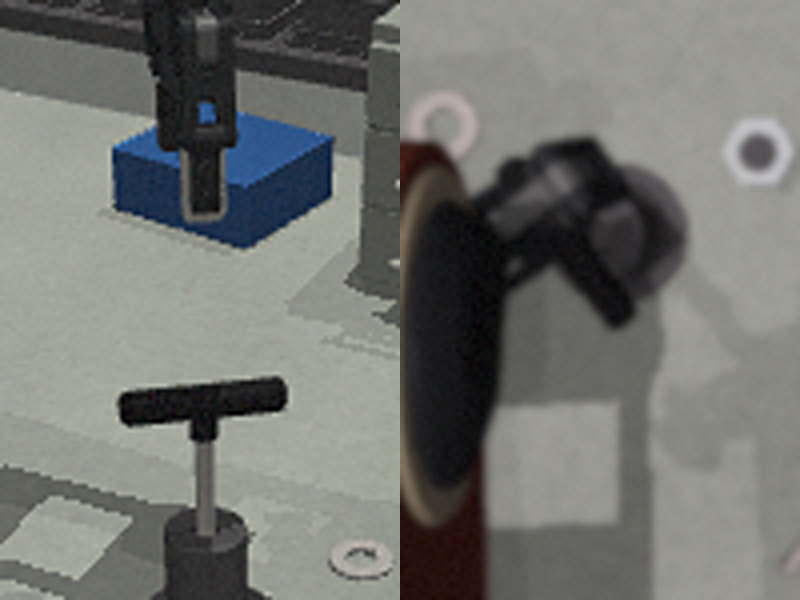

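The open gripper is above the bar and its jaws look aligned (bar at scene (271,160), fingertip at (271,115)). I shift over the bar, descend, and close.

{"name": "drive_tool", "arguments": {
  "commands": "85 -0.1 -0.54 0 0;85 0 0 0.6 0;85 0 0 0.7 0;85 0 0 0.7 0;85 0 0 0.7 0;85 0 0 0.3 0;85 0 0 0 0;85 0 0 0 0"
}}

```text
time: 5.2
tool_pos: [0.5016, 0.0797, 0.1781]
tool_rot: [0.001, -0.316, 0.949, -0.0]
contact_force: [-0.3, -0.6, 0.1]
gripper_width: 0.996
```

{"name": "drive_tool", "arguments": {
  "commands": "85 0 0 0.5 0;85 0 0 0.4 0;85 0 0 0.4 0;60 0 0 0 0;50 0 0 0 0;50 0 0 0 0;50 0 0 0 0;50 0 0 0 0"
}}

```text
time: 6.2
tool_pos: [0.5013, 0.0797, 0.1386]
tool_rot: [0.0, -0.316, 0.949, -0.0]
contact_force: [-0.6, -0.8, 0.2]
gripper_width: 0.583
```

Run:
```python
from h import *
s=grab('scene','scene2'); t=grab('top','top2')
p,M,st=tool(); delta([.501,.080,.138]); print(st['gripper_width'],st['contact_force'])
c=lambda im,u,v,w,h: cv2.resize(im[v:v+h,u:u+w],(400,500),interpolation=cv2.INTER_CUBIC)
cv2.imwrite('pics/crop2.png',np.hstack([c(s,230,110,80,100),c(t,180,200,80,100)])[:,:,::-1])
g=p-M[:,2]*.0187; y=M[:,1]*.02
for n in('scene','top'): print(proj(n,g),proj(n,g+y),proj(n,g-y))
```

```text
t 6.3 pos [0.5012 0.0797 0.1384] units [-0.002  0.012  0.015] n 0.014712534350886824
0.584495860471665 [ 0.47606785 -0.12503393 -0.61368515]
[270.35217017 160.78422328] [269.0126574  156.34352414] [271.73940784 165.38313811]
[221.5659769  249.79967501] [212.85754544 256.30943807] [230.26111599 243.29984831]
```

View pics/crop2.png

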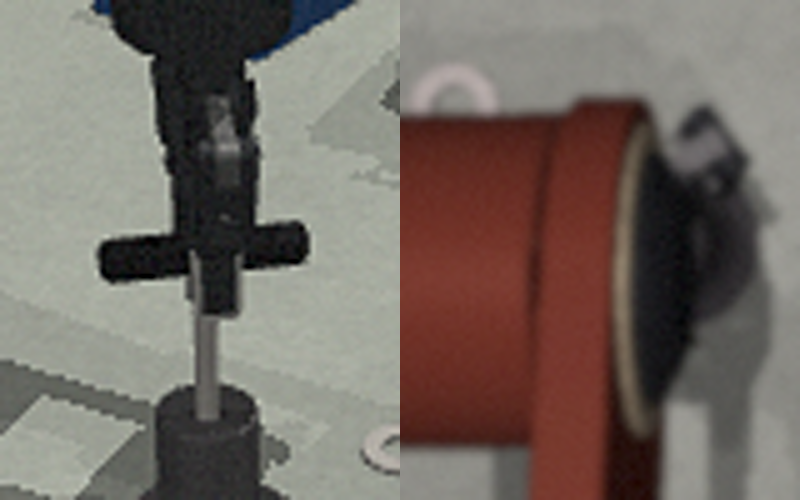

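The near finger is in front of the bar at its centre, (272,165), and the bar has not moved. I close and lift.

{"name": "drive_tool", "arguments": {
  "commands": "30 0 0 0 0;20 0 0 0 0;10 0 0 0 0;5 0 0 0 0;5 0 0 0 0;5 0 0 0 0;5 0 0 0 0;5 0 0 0 0"
}}

```text
time: 7.3
tool_pos: [0.5012, 0.0797, 0.1385]
tool_rot: [0.0, -0.316, 0.949, 0.0]
contact_force: [-0.2, 0.6, 1.7]
gripper_width: 0.172
```

{"name": "drive_tool", "arguments": {
  "commands": "5 0 0 -0.3 0;5 0 0 -0.4 0;5 0 0 -0.5 0;5 0 0 -0.5 0;5 0 0 -0.5 0;5 0 0 -0.5 0;5 0 0 -0.5 0;5 0 0 -0.5 0"
}}

```text
time: 8.3
tool_pos: [0.5011, 0.0797, 0.2503]
tool_rot: [0.0, -0.316, 0.949, -0.0]
contact_force: [-0.9, -0.5, -2.4]
gripper_width: 0.176
```

{"name": "drive_tool", "arguments": {
  "commands": "5 0 0 -0.5 0;5 0 0 -0.5 0;5 0 0 -0.4 0;5 0 0 0 0;5 0 0 0 0;5 0 0 0 0;5 0 0 0 0;5 0 0 0 0"
}}

```text
time: 9.3
tool_pos: [0.501, 0.0797, 0.291]
tool_rot: [-0.0, -0.316, 0.949, 0.0]
contact_force: [0.8, -0.2, -1.4]
gripper_width: 0.177
```

Run:
```python
from h import *
s=grab('scene','scene3')
p,M,st=tool(); delta([.573,-.2705,p[2]]); print(st['gripper_width'],st['contact_force'],st['ft_torque'],st['joint_pos'])
g=p-M[:,2]*.0187
print('grip,tip expected',proj('scene',g),proj('scene',g+M[:,2]*.149))
cv2.imwrite('pics/crop3.png',cv2.resize(s[40:240,200:360],(480,600),interpolation=cv2.INTER_CUBIC)[:,:,::-1])
```

```text
t 9.35 pos [0.501  0.0797 0.2911] units [ 5.0800e+00 -1.0779e+01 -1.0000e-03] n 10.77916343061051
0.17704888424072976 [-0.37167999  0.43770884 -2.28670415] [-0.007056   -0.02328521  0.01022585] [ 1.09009893e-02 -2.61647982e-01  1.80556202e+00  2.69691018e-05
  1.59797863e+00 -2.20303786e+00]
grip,tip expected [269.08324318  94.93500497] [270.26113057 159.34609814]
```

View pics/crop3.png

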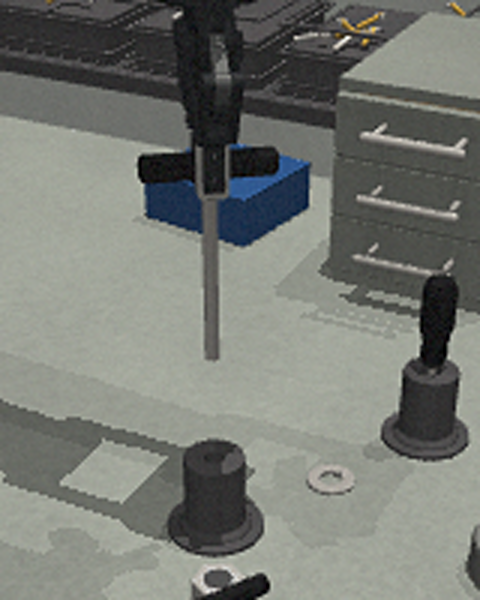

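The key is out. Its tip is at (270.6,159.3), as expected for a straight hold. I carry it to the cup.

{"name": "drive_tool", "arguments": {
  "commands": "5 0.2 -0.4 0 0;5 0.3 -0.7 0 0;5 0.36 -0.77 0 0;5 0.36 -0.77 0 0;5 0.36 -0.77 0 0;5 0.36 -0.77 0 0;5 0.36 -0.77 0 0;5 0.36 -0.77 0 0"
}}

```text
time: 10.35
tool_pos: [0.5401, -0.1073, 0.2913]
tool_rot: [-0.0, -0.316, 0.949, -0.0]
contact_force: [0.1, -0.1, -2.5]
gripper_width: 0.178
```

{"name": "drive_tool", "arguments": {
  "commands": "5 0.36 -0.77 0 0;5 0.36 -0.77 0 0;5 0.36 -0.77 0 0;5 0.36 -0.77 0 0;5 0.36 -0.77 0 0;5 0.36 -0.77 0 0;5 0.26 -0.44 0 0;5 0 0 0 0"
}}

```text
time: 11.35
tool_pos: [0.573, -0.2715, 0.291]
tool_rot: [-0.0, -0.315, 0.949, 0.0]
contact_force: [0.3, 0.4, -0.8]
gripper_width: 0.171
```

{"name": "drive_tool", "arguments": {
  "commands": "5 0 0 0.2 0;5 0 0 0.3 0;5 0 0 0.3 0;5 0 0 0.1 0;5 0 0 0 0;5 0 0 0 0;5 0 0 0 0;5 0 0 0 0"
}}

```text
time: 12.35
tool_pos: [0.5732, -0.2706, 0.2646]
tool_rot: [0.0, -0.316, 0.949, -0.0]
contact_force: [0.0, -0.6, -1.2]
gripper_width: 0.178
```

Run:
```python
from h import *
s=grab('scene','scene4'); t=grab('top','top4')
p,M,st=tool(); delta([.573,-.2705,.138]); print(st['gripper_width'],st['contact_force'],st['joint_pos'])
tip=p+M[:,2]*(.149-.0187)
for n in('scene','top'): print('tip expected',tip,proj(n,tip))
c=lambda im,u,v,w,h: cv2.resize(im[v:v+h,u:u+w],(400,600),interpolation=cv2.INTER_CUBIC)
cv2.imwrite('pics/crop4.png',np.hstack([c(s,160,210,100,150),c(t,340,140,100,150)])[:,:,::-1])
```

```text
t 12.45 pos [ 0.5731 -0.2706  0.2644] units [2.000e-03 5.000e-03 4.215e+00] n 4.214772301123056
0.17633446279025233 [-0.39628443  0.73717046 -2.57550135] [-5.58418771e-01  5.56734414e-02  1.55476492e+00 -2.28444443e-05
  1.53095309e+00 -2.77232574e+00]
tip expected [ 0.5731317  -0.27058416  0.1341432 ] [206.83841839 284.95548615]
tip expected [ 0.5731317  -0.27058416  0.1341432 ] [407.33473627 211.6912301 ]
```

View pics/crop4.png

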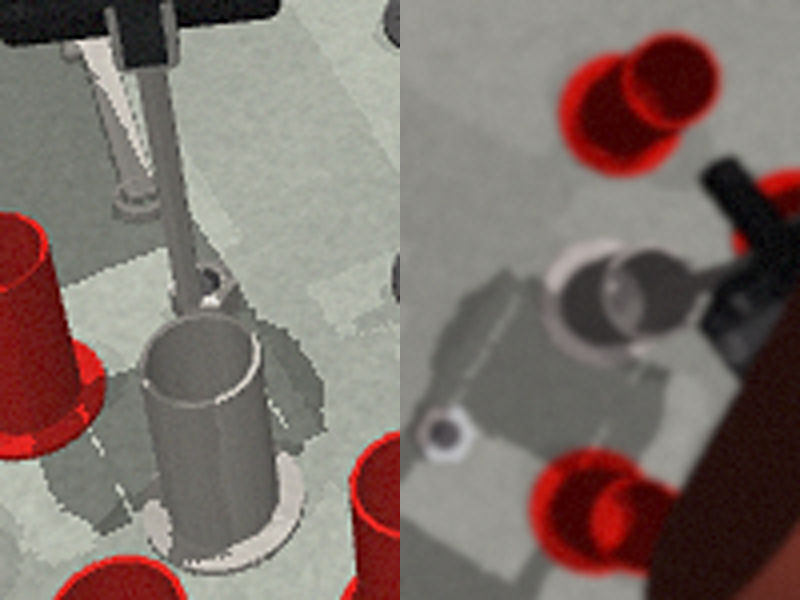

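The tip is at scene (207,287), over the mouth of the steel cup (centre (210,300)), and the projections agree within a few mm against 17 mm of clearance. I lower it.

{"name": "drive_tool", "arguments": {
  "commands": "5 0 0 0.3 0;5 0 0 0.5 0;5 0 0 0.5 0;5 0 0 0.5 0;5 0 0 0.5 0;5 0 0 0.5 0;5 0 0 0.3 0;5 0 0 0 0"
}}

```text
time: 13.45
tool_pos: [0.5727, -0.2703, 0.1702]
tool_rot: [-0.001, -0.316, 0.949, 0.001]
contact_force: [-0.3, -0.8, -1.1]
gripper_width: 0.179
```

{"name": "drive_tool", "arguments": {
  "commands": "5 0 0 0.4 0;5 0 0 0.3 0;5 0 0 0.2 0;5 0 0 0.1 0;5 0 0 0.07 0;5 0 0 0 0;5 0 0 0 0;5 0 0 0 0"
}}

```text
time: 14.45
tool_pos: [0.5732, -0.2706, 0.1395]
tool_rot: [0.0, -0.316, 0.949, -0.0]
contact_force: [-0.0, 0.7, -2.6]
gripper_width: 0.174
```

Run:
```python
from h import *
s=grab('scene','scene5'); t=grab('top','top5')
p,M,st=tool(); delta([.573,-.2705,.135]); print(st['gripper_width'],st['contact_force'])
c=lambda im,u,v,w,h: cv2.resize(im[v:v+h,u:u+w],(400,500),interpolation=cv2.INTER_CUBIC)
cv2.imwrite('pics/crop5.png',np.hstack([c(s,150,240,120,150),c(t,340,140,120,150)])[:,:,::-1])
```

```text
t 14.55 pos [ 0.5731 -0.2706  0.1394] units [0.003 0.005 0.146] n 0.14625045587559277
0.18010043680750906 [-0.33607434  0.00816344 -2.03237539]
```

View pics/crop5.png

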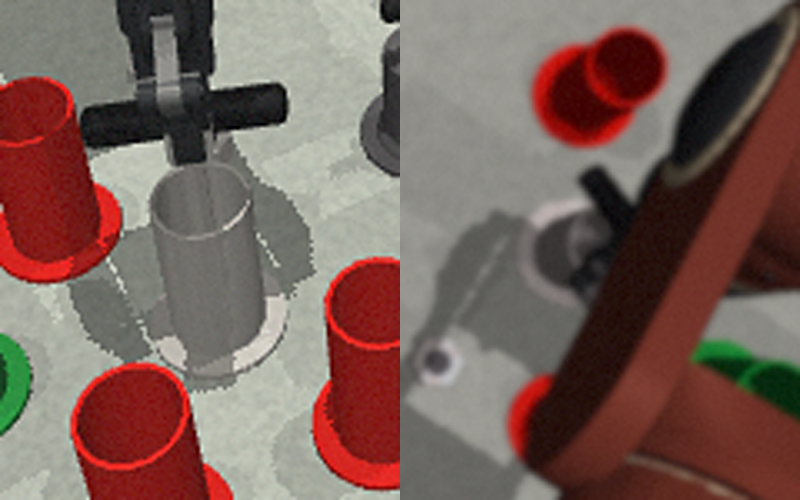

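The shaft is inside the cup with its tip about 4 mm above the floor. I go 3 mm further, then open gradually.

{"name": "drive_tool", "arguments": {
  "commands": "5 0 0 0.1 0;5 0 0 0 0;5 0 0 0 0;5 0 0 0 0;5 0 0 0 0;22 0 0 0 0;26 0 0 0 0;30 0 0 0 0"
}}

```text
time: 15.55
tool_pos: [0.5733, -0.2706, 0.1366]
tool_rot: [0.0, -0.316, 0.949, -0.0]
contact_force: [0.2, 0.0, 0.2]
gripper_width: 0.353
```

{"name": "drive_tool", "arguments": {
  "commands": "36 0 0 0 0;42 0 0 0 0;48 0 0 0 0;56 0 0 0 0;64 0 0 0 0;72 0 0 0 0;85 0 0 0 0;85 0 0 0 0"
}}

```text
time: 16.55
tool_pos: [0.5731, -0.2705, 0.1362]
tool_rot: [-0.0, -0.316, 0.949, -0.0]
contact_force: [-0.6, -1.1, 0.2]
gripper_width: 0.997
```

Run:
```python
from h import *
s=grab('scene','scene6')
p,M,st=tool(); print(st['time'],p,st['gripper_width'],st['contact_force'])
cv2.imwrite('pics/crop6.png',cv2.resize(s[240:390,150:270],(480,600),interpolation=cv2.INTER_CUBIC)[:,:,::-1])
```

```text
16.6 [ 0.5730693  -0.27048623  0.13617096] 0.996577351880225 [-0.95267341  0.32915478 -0.07009289]
```

View pics/crop6.png

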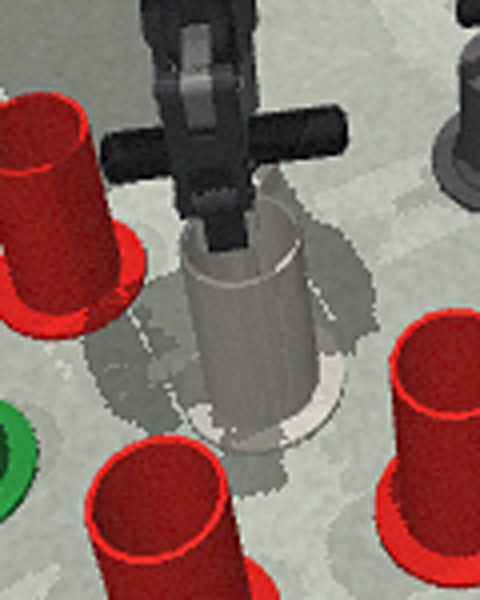

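The fingers are open and the key stands in the cup (bar at scene (206,277)), with force near zero. I retreat straight up.

{"name": "drive_tool", "arguments": {
  "commands": "85 0 0 -0.2 0;85 0 0 -0.3 0;85 0 0 -0.4 0;85 0 0 -0.5 0;85 0 0 -0.5 0;85 0 0 -0.6 0;85 0 0 -0.6 0;85 0 0 -0.6 0"
}}

```text
time: 17.6
tool_pos: [0.5731, -0.2706, 0.2487]
tool_rot: [0.0, -0.316, 0.949, -0.0]
contact_force: [-0.0, 0.0, -0.2]
gripper_width: 0.996
```

{"name": "drive_tool", "arguments": {
  "commands": "85 0 0 -0.6 0;85 0 0 -0.5 0;85 0 0 0 0;85 0 0 0 0;85 0 0 0 0;85 0 0 0 0;85 0 0 0 0;85 0 0 0 0"
}}

```text
time: 18.6
tool_pos: [0.573, -0.2705, 0.2801]
tool_rot: [-0.0, -0.316, 0.949, 0.0]
contact_force: [0.2, 0.4, -0.0]
gripper_width: 0.996
```

Run:
```python
from h import *
s=grab('scene','scene7')
p,M,st=tool(); print(st['time'],p,st['gripper_width'],st['contact_force'])
cv2.imwrite('pics/crop7.png',cv2.resize(s[110:410,110:410],(600,600),interpolation=cv2.INTER_CUBIC)[:,:,::-1])
```

```text
18.65 [ 0.57307749 -0.27050699  0.28016459] 0.9963979632992835 [-0.44479326 -0.18875788  0.15967081]
```

View pics/crop7.png

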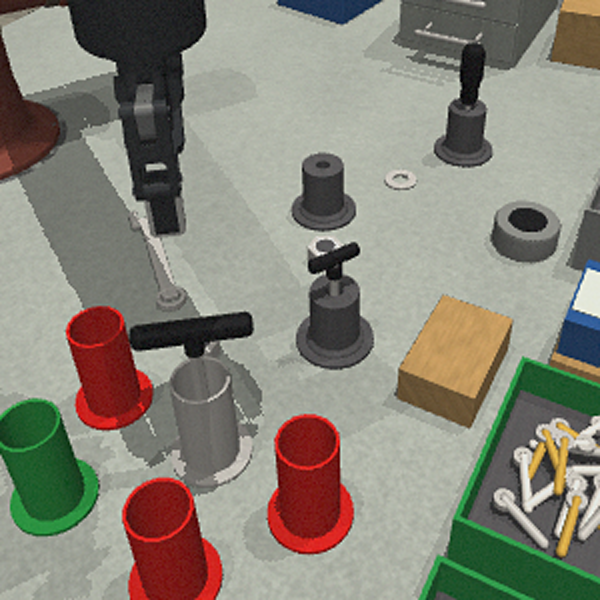

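The key is in the steel cup with its crossbar at scene (206,275). The small key (277,240) and the driver (346,148) still stand, and the gripper is clear. I hand the job in.

```bash
python3 -c "
from plant import manip
print(manip.job_done())"
```

```text
the job is handed in; nothing more can be done
None
```

I pulled the big T-handle key straight up out of its stand and lowered it into the steel order cup. By arm position its tip was about 1 mm above the cup floor when I let go. I then backed off upward and handed the job in at about 18.7 s; the hand-in reported no verdict.

- **Last picture:** it shows the key standing in the cup, its old stand empty, and the small key and screwdriver still in their stands. The gripper was clear, with contact force near zero.
- **Measurement disagreements:** the two cameras differed by 2–3 mm on the cup position, well within the 17 mm clearance. My first crossbar mask in the top view also took in part of the stand, so I used a tighter mask and hand-read points instead.

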